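Push a row of blade cartons home in the carton rack

TASK

Set the odd blade carton down flat, square and in line right behind the row of three and let go of it, then push all four together, as one closed, straight block, into the covered rack until the leading carton presses firmly on the sprung stop hidden inside: steady it there for a moment with about 8 N of push, never over 15 N. Leave the row closed up, straight and resting against the stop, do not lift the three cartons of the row, and do not disturb the other things.

Things in the scene. Friction and masses are not known exactly. Their poses are not given: they have to be found in the camera images.
- carton1_mid (a point): leading carton of the row, nearest the rack mouth: pale card carton, 40x62x17 mm (x, y, z of this point's frame), about 90 g, rigid and closed; the point is its centre, half-way up (8.5 mm above the surface when it lies flat). Its x axis (40 mm) points along the row towards the rack.
- carton2_mid (a point): second carton of the row, just behind the first, alike
- carton3_mid (a point): third carton of the row, now its tail, alike
- carton4_mid (a point): the odd carton lying by itself nearer the robot, turned about a quarter turn from the others: pale card carton, 40x62x17 mm (x, y, z of this point's frame), about 90 g, rigid and closed; the point is its centre, half-way up (8.5 mm above the surface when it lies flat). At the tail of the row its 40 mm side (x) also runs along the row.
- rack: low grey sheet-metal sleeve, fixed, roofed, open at the mouth; no floor of its own. Origin: centre of the mouth, at surface level; +x leads in, away from the row. Inside 66 mm wide, 22 mm high, 105 mm long; outside 74 wide, 25 high; two cheeks flare out to about 85 mm over the 20 mm in front of the mouth. A stop (see rack_back) is hidden under the roof.
- rack_back: fixed rear plate of the sleeve; origin at its foot, 105 mm in from the mouth. It carries the rubber-faced sprung stop, out of sight, clamped somewhere 50 to 80 mm from the mouth; where is not reported. The stop yields about 1 mm per 5 N, up to 7 mm, and pushes back, so the row eases back a little when released.
- packet: bystander: crumpled pale packet, 54x104x22 mm, at the back; origin at its underside
- dish: bystander: small round glass dish of beads, 76 mm across, 22 mm high, front right; origin at its underside
- pearls: bystander: shallow round cap full of pearls, 66 mm across, 12 mm high, front right; origin at its underside
- loupe: bystander: black cup-shaped eye loupe, 41 mm across, 30 mm high, left of the loose carton; origin at its underside
- tweezers: bystander: steel tweezers, 12x136x10 mm, lying near the front edge; origin at its underside
- pliers: bystander: pliers with dark handles, 51x147x11 mm, lying at the back right; origin at its underside

How it is judged:
By the outcome, as a careful person would: the job done as asked, in the order asked, and still so for the second after the job is handed in, with the robot touching nothing.
It also fails if it takes over 56 s, if anything falls off the work surface, if the arm or the gripper's body presses on something with over 40 N, if the wrist force passes 120 N, or if a joint passes its speed limit or range.

ROBOT

A 7-joint arm with a two-finger parallel gripper is mounted at the origin on a cart in front of the work surface, level with it; the furniture and walls round the work are solid. World frame = base frame: x ahead of the robot, y to its left, z up, the work surface at z = 0. Lengths are in mm, angles in rad, forces in N, time in s.
With the tool pointing down it reaches from about 400 to 925 mm from the base axis. Payload 5.6 kg.
Tool frame: the origin (TCP) lies midway between the tips of the shut fingers; the grasp point (between the pads) lies 19 mm behind it (ctrl.grip_point_offset is the distance from the TCP to the grasp point, in mm); z points along the fingers, y is the direction in which the jaws open and shut (so a half turn about z gives the same grasp; the last joint's range is limited). The gripper opens to 85 mm and grips with 20 to 120 N. Pads are 22 mm wide; open, the fingers measure 114 mm over their backs; the gripper's body (76 mm by 85 mm) begins 54 mm behind the grasp point. The pads swing forward as they close: fully open they stand 13 mm farther back than shut.
Start: joints at [1.215, 0.468, -0.012, 1.603, 0.006, 1.071, -0.056], TCP at [199.978, -618.481, 193.49] pointing down, gripper open.
Joint ranges: [-2.53, 2.53], [-0.31, 2.02], [-1.57, 1.55], [0.28, 2.44], [-1.29, 4.43], [0.15, 1.84], [-2.92, 2.92]. Speed limits (rad/s): [2.57, 2.57, 3.14, 3.14, 3.14, 3.14, 3.14].

INTERFACE

Orientations are given as [roll, pitch, yaw] about the fixed x, y, z axes, in that order (R = Rz(yaw) Ry(pitch) Rx(roll)).
In Python, from rig import ctrl gives the robot as it stands. The module is installed in compiled form; this text tells all that it offers.
- The arm moves only by the tool step_arm, never from a script. Its argument "rows" is a list of rows, each a list of 3 entries, a list of its own where there are three numbers: the closure, from -1 (fully open) to 1 (shut), then the shift along the world's x, y, z in m, then the turn, a rotation vector about the world's x, y, z in rad. A call has 1 to 5 rows; each row is the pose to reach, as a shift and turn from the pose commanded when the call began; what a row does not reach only later rows make up. A row lasts 1/10 s, in which the tool goes at most 50 mm and 8.59 degrees, less where a joint would pass 70% of its speed; a pose out of reach is approached as far as the arm can. A call with a gripper value outside its range is refused whole. The fingers move at their own pace and stop on an object; "force" is the grip in N (left out, the last holds). Time passes only in rows, so rows that repeat a pose let the fingers close. It gives the time, the measured TCP pose, the force and the opening at its end, in the units of the state.
- ctrl.get_state(): the state, without advancing time (a new reading comes with each control period).
- ctrl.read_camera(name): name is "scene" or "top" or "wrist"; returns a dict with "img" (400x640x3 uint8, red, green, blue), "fx", "fy", "cx", "cy" (pixels), "cam_to_world" (4x4, takes a point from camera to world coordinates). Camera axes: x right, y down, z forward; pixel columns grow to the right and rows downward; lengths in mm; the calibration is good to about 2 mm. A picture is of the moment at which its call begins. There is no depth.
- ctrl.close_job(): hands the job in, once; it reports no verdict.
The state is a dict: "t": time; "qpos": joint angles; "qd": joint speeds; "effort": joint torques, N m; "tool_pos": TCP position; "ee_rot": TCP orientation; "contact_force": force on the tool from outside, world axes, zero at the start; "torque": the same for the moment, N m; "gripper_width": finger opening in mm.
Only numpy, scipy, OpenCV 4.12 (cv2) and the standard library are available. Lean on these libraries where they do the work, as an engineer would, in place of code of your own. Each camera call takes 0.05 s, during which the arm holds its last target. There are 200 camera calls.

## Working session

There is one attempt and no reset: what is moved stays moved. The work goes in short steps, Python scripts to look and compute and a tool call to move; the robot and the scene stay as the last step left them, time stands still between calls to the robot, and variables do not carry over. Pictures are saved under pics/ and viewed, about 8 in all and at most 12, crops included, and the job is handed in when it is done.

Besides the shell and the picture viewer there is one more tool, called after "Call:" as name(argument=value, ...) on one line, values as JSON. step_arm: Moves the arm, as the interface text tells. Its arguments: {"type":"object","properties":{"rows":{"type":"array"},"force":{"type":"number"}},"required":["rows"]}

```bash
mkdir -p pics; cat > h.py <<'E'
import numpy as np, cv2
from rig import ctrl
def shot(n,f=None):
    c=ctrl.read_camera(n)
    np.savez(f'pics/{f or n}.npz',**c)
    cv2.imwrite(f'pics/{f or n}.png',cv2.cvtColor(c['img'],cv2.COLOR_RGB2BGR)); return c
def ray(c,uv,z):
    uv=np.atleast_2d(np.asarray(uv,float)); T=np.array(c['cam_to_world'])
    d=np.c_[(uv[:,0]-c['cx'])/c['fx'],(uv[:,1]-c['cy'])/c['fy'],np.ones(len(uv))]@T[:3,:3].T
    o=T[:3,3]; return o+d*((z-o[2])/d[:,2])[:,None]
def proj(c,P):
    T=np.linalg.inv(np.array(c['cam_to_world'])); p=np.atleast_2d(P)@T[:3,:3].T+T[:3,3]
    return np.c_[p[:,0]/p[:,2]*c['fx']+c['cx'],p[:,1]/p[:,2]*c['fy']+c['cy']]
E
python3 - <<'E'
from h import *
a=shot('top','top0');b=shot('scene','scene0')
for c in(a,b):print(np.round(c['cam_to_world'],2),c['fx'])
print(ctrl.get_state())
E
```

```text
[[ 1.0000e-02 -1.0000e+00  9.0000e-02  4.9186e+02]
 [-1.0000e+00 -1.0000e-02  1.0000e-02 -4.3130e+01]
 [-1.0000e-02 -9.0000e-02 -1.0000e+00  8.8900e+02]
 [ 0.0000e+00  0.0000e+00  0.0000e+00  1.0000e+00]] 379.82182056793863
[[-5.9000e-01 -5.4000e-01  6.0000e-01  7.6000e-01]
 [-8.1000e-01  4.0000e-01 -4.3000e-01  3.6611e+02]
 [-1.0000e-02 -7.4000e-01 -6.8000e-01  6.5111e+02]
 [ 0.0000e+00  0.0000e+00  0.0000e+00  1.0000e+00]] 433.2961529606576
{'t': 0.1, 'qpos': array([ 1.21500296,  0.46829738, -0.01163347,  1.60353401,  0.00599661,
        1.07140702, -0.05629829]), 'qd': array([ 0.00153749, -0.00268137,  0.00039053, -0.00357702, -0.00105124,
        0.00055049, -0.00251263]), 'effort': array([ 1.35941809e-03, -5.33518660e+01,  2.18943501e-02, -2.51965410e+01,
        1.15226486e-02,  4.25711143e-03, -4.60355159e-05]), 'tool_pos': array([ 199.79432648, -617.93644558,  192.62725287]), 'ee_rot': array([-3.13998475e+00,  9.93895217e-05,  3.12756454e-01]), 'contact_force': array([-0.07939803, -0.55088335, -0.48612488]), 'torque': array([ 0.03167569, -0.02978975, -0.04723532]), 'gripper_width': 85.14275379305313}
```

View pics/top0.png

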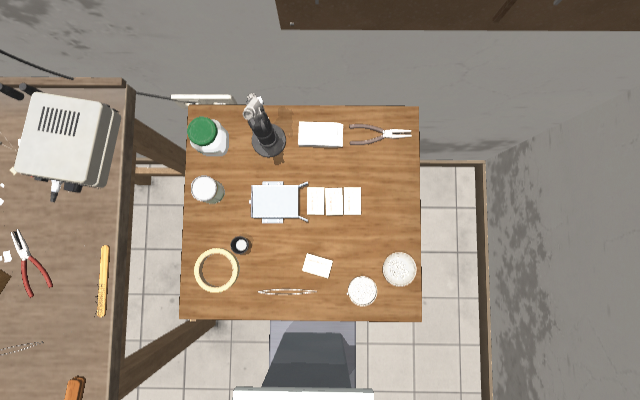

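View pics/scene0.png

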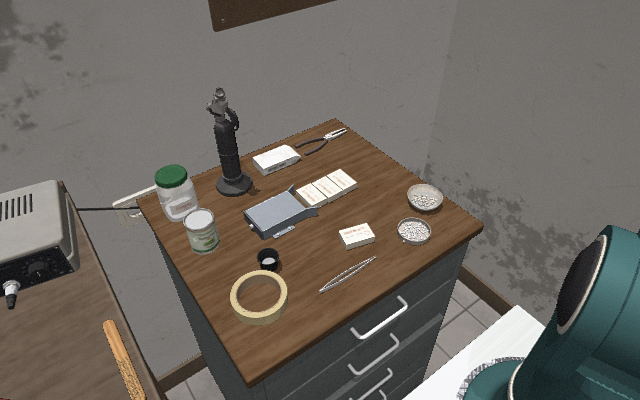

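The top view shows the row at about (307–361, 201) with the rack to its left (mouth at about col 300, leading in along +y). The odd carton is at (318, 265), the loupe at (241, 245), and the pearls and dish at (362, 291) and (400, 269). The scene view agrees.

```bash
python3 - <<'E'
from h import *
c=dict(np.load('pics/top0.npz')); im=c['img']
hsv=cv2.cvtColor(im,cv2.COLOR_RGB2HSV)
def rects(m,lo,hi,z,box):
    m=m.astype(np.uint8)*255; k=np.zeros_like(m); x0,y0,x1,y1=box; k[y0:y1,x0:x1]=m[y0:y1,x0:x1]
    for q in cv2.findContours(k,cv2.RETR_EXTERNAL,cv2.CHAIN_APPROX_NONE)[0]:
        a=cv2.contourArea(q)
        if lo<a<hi:
            w=ray(c,q[:,0,:],z)[:,:2].astype(np.float32); r=cv2.minAreaRect(w); print(z,np.round(r[0],1),np.round(r[1],1),round(r[2],1), a)
m=(hsv[...,2]>195)&(hsv[...,1]<60)
rects(m,100,3000,17,(295,180,370,280))
g=(hsv[...,1]<60)&(hsv[...,2]>120)
rects(g,500,9000,25,(240,170,302,235))
crop=cv2.resize(im[170:300,235:415],None,fx=4.4,fy=4.4,interpolation=cv2.INTER_CUBIC)
cv2.imwrite('pics/crop0.png',cv2.cvtColor(crop,cv2.COLOR_RGB2BGR))
for n,uv,z in (('loupe',(241,245),30),('pearls',(362,291),12),('dish',(400,269),22),('tweez',(287,292),5)): print(n,ray(c,uv,z)[0].round())
E
```

```text
17 [431.9 -28.8] [61.8 41.6] 74.3 459.0
17 [ 580.7 -108.3] [62.8 37. ] 0.2 432.0
17 [580.2 -44.8] [62.6 81. ] 0.5 860.0
25 [575.1  68.5] [ 96.7 119.2] 0.9 1682.0
loupe [476. 142.  30.]
pearls [ 375. -132.   12.]
dish [ 426. -216.   22.]
tweez [370.  39.   5.]
```

View pics/crop0.png

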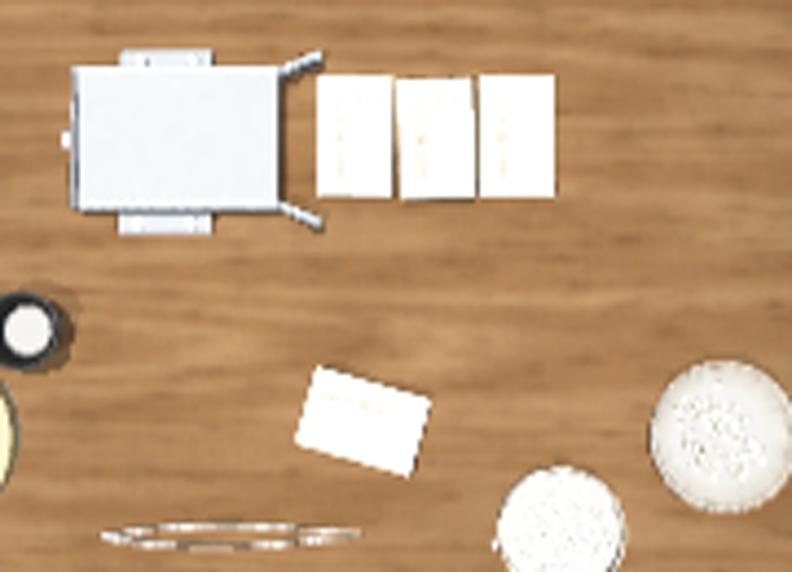

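Call:
step_arm(rows=[[-1,[0.02,0.04,0.01],[0,0,-0.1]],[-1,[0.04,0.08,0.02],[0,0,-0.2]],[-1,[0.06,0.12,0.03],[0,0,-0.3]],[-1,[0.08,0.16,0.04],[0,0,-0.4]],[-1,[0.1,0.2,0.05],[0,0,-0.5]]])

```text
t: 0.6
tool_pos: [300.4, -416.5, 243.5]
ee_rot: [-3.141, 0.0, -0.191]
contact_force: [0.1, -0.2, 0.9]
gripper_width: 85.6
```

Call:
step_arm(rows=[[-1,[0.02,0.04,0.01],[0,0,-0.087]],[-1,[0.04,0.08,0.02],[0,0,-0.087]],[-1,[0.06,0.12,0.03],[0,0,-0.087]],[-1,[0.08,0.16,0.04],[0,0,-0.087]],[-1,[0.1,0.2,0.05],[0,0,-0.087]]])

```text
t: 1.1
tool_pos: [400.2, -216.6, 293.8]
ee_rot: [3.141, 0.0, -0.274]
contact_force: [0.9, -0.7, 0.2]
gripper_width: 85.0
```

Call:
step_arm(rows=[[-1,[0.02,0.04,0],[0,0,0]],[-1,[0.04,0.08,0],[0,0,0]],[-1,[0.06,0.12,0],[0,0,0]],[-1,[0.08,0.16,0],[0,0,0]],[-1,[0.08,0.16,0],[0,0,0]]])

```text
t: 1.6
tool_pos: [481.5, -52.0, 293.4]
ee_rot: [-3.139, 0.0, -0.264]
contact_force: [-0.2, 0.5, -0.2]
gripper_width: 85.4
```

```bash
python3 - <<'E'
from h import *
c=shot('wrist','w1');s=ctrl.get_state();print(s['t'],s['tool_pos'],s['ee_rot'],s['qpos'],s['contact_force']);print(np.round(c['cam_to_world'],3),c['fx'])
E
```

```text
1.65 [480.43618783 -55.50157498 293.13253606] [-3.14085960e+00  8.65048438e-04 -2.68118993e-01] [ 0.39672795  0.11406908 -0.37779985  1.85348478  0.04437267  1.18302565
 -1.83457266] [-0.87870564 -0.58945987  0.73165314]
[[-2.61000e-01 -9.20000e-01 -2.91000e-01  5.57348e+02]
 [-9.65000e-01  2.47000e-01  8.50000e-02 -7.44240e+01]
 [-6.00000e-03  3.03000e-01 -9.53000e-01  4.72768e+02]
 [ 0.00000e+00  0.00000e+00  0.00000e+00  1.00000e+00]] 352.2207038040126
```

View pics/w1.png

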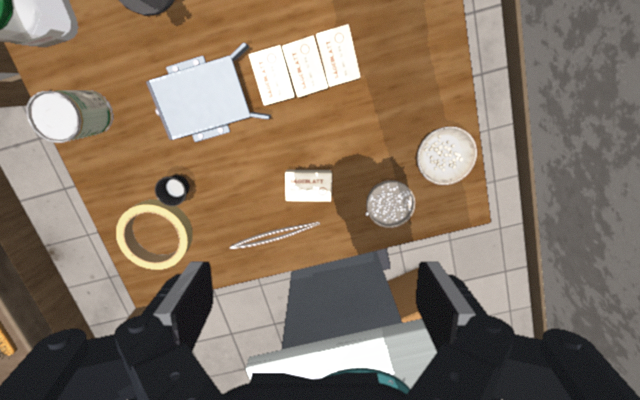

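The wrist view shows the row at about (250–358, 25–105), the rack at (200, 97), the loose carton at (309, 185) and the jaws at the bottom. I'll measure the cartons and the rack from it.

```bash
cat >> h.py <<'E'
def rects(c,m,z,lo=300,hi=9000,box=None):
    k=m.astype(np.uint8)*255
    if box: b=np.zeros_like(k); x0,y0,x1,y1=box; b[y0:y1,x0:x1]=k[y0:y1,x0:x1]; k=b
    out=[]
    for q in cv2.findContours(k,cv2.RETR_EXTERNAL,cv2.CHAIN_APPROX_NONE)[0]:
        if lo<cv2.contourArea(q)<hi:
            w=ray(c,q[:,0,:],z)[:,:2].astype(np.float32); r=cv2.minAreaRect(w); out.append(r)
            print(z,'c',np.round(r[0],1),'size',np.round(r[1],1),'ang',round(r[2],1))
    return out
E
python3 - <<'E'
from h import *
c=dict(np.load('pics/w1.npz')); hsv=cv2.cvtColor(c['img'],cv2.COLOR_RGB2HSV)
h,s,v=[hsv[...,i] for i in range(3)]
m=((v>165)&(s<75)); m=cv2.morphologyEx(m.astype(np.uint8),cv2.MORPH_OPEN,np.ones((3,3)))
print('row');rects(c,m,17,box=(246,20,365,110))
print('c4');rects(c,m,17,box=(275,160,340,210))
g=cv2.morphologyEx(((s<60)&(v>110)&(h>90)).astype(np.uint8),cv2.MORPH_OPEN,np.ones((17,17)))
print('rack');rects(c,g,25,box=(130,40,250,150))
cr=cv2.resize(c['img'][10:150,140:370],None,fx=3.4,fy=3.4,interpolation=cv2.INTER_CUBIC)
cv2.imwrite('pics/w1c.png',cv2.cvtColor(cr,cv2.COLOR_RGB2BGR))
E
```

```text
row
17 c [581.7 -66.1] size [ 64.5 125.6] ang 0.4
c4
17 c [434.7 -29.8] size [62.6 42. ] ang 74.9
rack
25 c [577.7  69.1] size [112.4  88.1] ang 79.3
```

View pics/w1c.png

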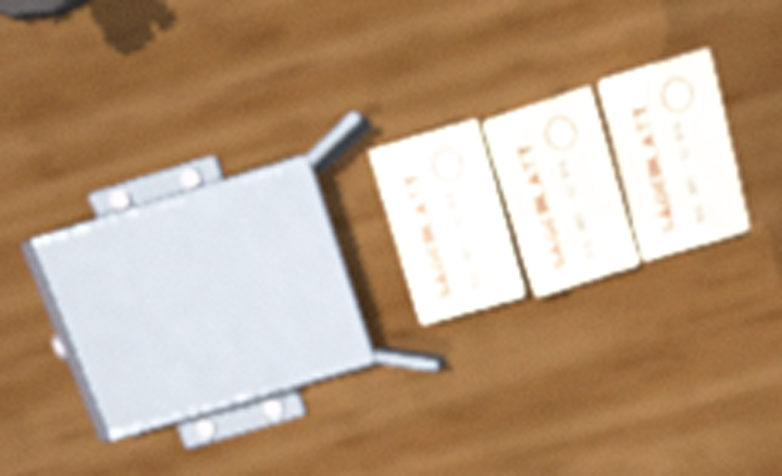

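The crop shows the three cartons nearly closed up, with carton 2 about 1–2 mm low. The rack roof corners are at (30,243), (312,155), (372,362) and (108,440).

```bash
python3 - <<'E'
from h import *
c=dict(np.load('pics/w1.npz'))
def f(n,p,z):
    w=ray(c,np.array(p)/3.4+[140,10],z)[:,:2]; m=w.mean(0)
    r=cv2.minAreaRect(w.astype(np.float32)); print(n,w.round(1).tolist(),'mean',m.round(1),np.round(r[1],1),round(r[2],1))
f('rack',[(30,243),(312,155),(372,362),(108,440)],25)
f('c1',[(370,152),(475,120),(524,297),(422,325)],17)
f('c2',[(485,122),(590,87),(638,264),(535,298)],17)
f('c3',[(600,82),(708,48),(748,231),(643,261)],17)
c=dict(np.load('pics/top0.npz'))
def g(n,p,z):
    w=ray(c,np.array(p)/4.4+[235,170],z)[:,:2]; m=w.mean(0)
    r=cv2.minAreaRect(w.astype(np.float32)); print(n,'mean',m.round(1),np.round(r[1],1),round(r[2],1))
g('rack',[(75,67),(279,67),(279,212),(75,212)],25)
g('c1',[(317,75),(392,75),(392,198),(317,198)],17)
g('c2',[(396,80),(473,78),(475,199),(400,199)],17)
g('c3',[(480,74),(554,74),(554,198),(480,198)],17)
E
```

```text
rack [[614.0, 120.4], [615.3, 13.7], [542.7, 15.7], [541.4, 120.1]] mean [578.3  67.5] [ 72.6 107.3] 0.7
c1 [[611.9, -4.9], [612.2, -43.9], [550.1, -43.9], [550.4, -4.8]] mean [581.1 -24.4] [39.1 62. ] 90.0
c2 [[610.6, -47.1], [611.8, -85.7], [550.4, -87.1], [548.7, -47.7]] mean [580.4 -66.9] [62.2 39.4] 1.3
c3 [[612.5, -89.5], [613.1, -128.2], [551.0, -128.2], [550.9, -89.1]] mean [ 581.9 -108.8] [39.1 62.2] 90.0
rack mean [575.6  68. ] [ 75.8 107.1] 0.6
c1 mean [578.8 -24.2] [64.8 39.5] 0.5
c2 mean [577.8 -67. ] [63.7 40.5] 1.2
c3 mean [ 579.8 -109.4] [65.5 38.9] 0.2
```

Call:
step_arm(rows=[[-1,[-0.012,0.008,-0.045],[0,0,0]],[-1,[-0.024,0.016,-0.09],[0,0,0]],[-1,[-0.036,0.024,-0.135],[0,0,0]],[-1,[-0.0465,0.029,-0.18],[0,0,0]],[-1,[-0.0465,0.029,-0.22],[0,0,0]]])

```text
t: 2.15
tool_pos: [430.9, -30.6, 71.7]
ee_rot: [3.14, 0.002, -0.275]
contact_force: [1.2, -0.1, -0.6]
gripper_width: 85.6
```

Call:
step_arm(rows=[[-1,[0,0,-0.02],[0,0,0]],[-1,[0,0,-0.04],[0,0,0]],[-1,[0,0,-0.055],[0,0,0]],[-1,[0,0,-0.067],[0,0,0]],[-1,[0,0,-0.071],[0,0,0]]])

```text
t: 2.65
tool_pos: [432.5, -30.5, 1.4]
ee_rot: [3.141, 0.002, -0.276]
contact_force: [-0.5, 0.0, -0.1]
gripper_width: 85.5
```

```bash
python3 - <<'E'
from h import *
print(ctrl.grip_point_offset);s=ctrl.get_state();print(s['tool_pos'],s['contact_force'],s['gripper_width'])
E
```

```text
18.700000000000003
[432.47822849 -30.47359384   1.43879786] [-0.54810444  0.00982441 -0.14071327] 85.54637356209868
```

Call:
step_arm(force=25, rows=[[-1,[0,0,-0.004],[0,0,0]],[1,[0,0,-0.004],[0,0,0]],[1,[0,0,-0.004],[0,0,0]],[1,[0,0,-0.004],[0,0,0]],[1,[0,0,-0.004],[0,0,0]]])

```text
t: 3.15
tool_pos: [433.8, -29.5, -1.1]
ee_rot: [-3.142, -0.001, -0.274]
contact_force: [-0.4, 0.1, 0.6]
gripper_width: 28.1
```

Call:
step_arm(rows=[[1,[0,0,0],[0,0,0]],[1,[0,0,0],[0,0,0]],[1,[0,0,0],[0,0,0]]])

```text
t: 3.45
tool_pos: [433.5, -29.5, -1.4]
ee_rot: [3.142, -0.0, -0.274]
contact_force: [-0.5, 0.1, 0.2]
gripper_width: 0.0
```

The gripper shut fully, so it missed the carton. I'll look.

```bash
python3 - <<'E'
from h import *
a=shot('wrist','w2');b=shot('scene','s2')
p=np.hstack([a['img'][100:400,120:520],cv2.resize(b['img'][180:330,270:470],(400,300),interpolation=cv2.INTER_CUBIC)])
cv2.imwrite('pics/p2.png',cv2.cvtColor(p,cv2.COLOR_RGB2BGR))
E
```

```text
(no output)
```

View pics/p2.png

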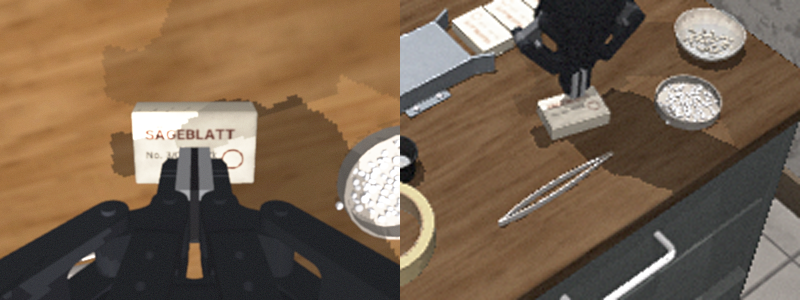

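The fingers are shut above the carton and the carton is intact. I'll triangulate the real tip height.

```bash
python3 - <<'E'
from h import *
a=dict(np.load('pics/w2.npz'));b=dict(np.load('pics/s2.npz'))
for z in (0,10,17,20,25,30): print(z,'TCP proj wrist',proj(a,[433.5,-29.5,z]).round(),'scene',proj(b,[433.5,-29.5,z]).round())
x=cv2.resize(a['img'][225:325,265:365],(400,400),interpolation=cv2.INTER_CUBIC);y=cv2.resize(b['img'][195:255,325:385],(400,400),interpolation=cv2.INTER_CUBIC)
cv2.imwrite('pics/p3.png',cv2.cvtColor(np.hstack([x,y]),cv2.COLOR_RGB2BGR))
E
```

```text
0 TCP proj wrist [[313. 236.]] scene [[355. 239.]]
10 TCP proj wrist [[312. 244.]] scene [[355. 235.]]
17 TCP proj wrist [[312. 250.]] scene [[356. 233.]]
20 TCP proj wrist [[312. 252.]] scene [[356. 232.]]
25 TCP proj wrist [[312. 257.]] scene [[356. 230.]]
30 TCP proj wrist [[312. 262.]] scene [[356. 228.]]
```

View pics/p3.png

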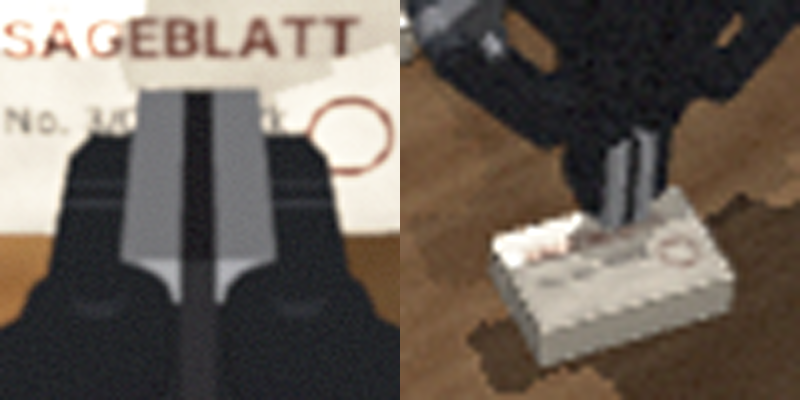

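Both views put the shut tips at z ≈ 17–25 while the reported TCP is at −1.4. So the real tips sit about 19 mm higher than the stated frame suggests. I'll open, go lower while watching the force, and grasp again.

Call:
step_arm(rows=[[-1,[0,0,0.004],[0,0,0]],[-1,[0,0,0.004],[0,0,0]],[-1,[0,0,0.004],[0,0,0]],[-1,[0,0,0.004],[0,0,0]],[-1,[0,0,0.004],[0,0,0]]])

```text
t: 4.05
tool_pos: [433.5, -29.5, 2.5]
ee_rot: [3.142, 0.0, -0.274]
contact_force: [0.2, 0.2, -0.3]
gripper_width: 72.0
```

Call:
step_arm(rows=[[-1,[0,0,-0.004],[0,0,0]],[-1,[0,0,-0.01],[0,0,0]],[-1,[0,0,-0.016],[0,0,0]],[-1,[0,0,-0.019],[0,0,0]],[-1,[0,0,-0.022],[0,0,0]]])

```text
t: 4.55
tool_pos: [433.2, -29.4, -20.1]
ee_rot: [3.141, 0.001, -0.274]
contact_force: [0.1, -0.5, -0.0]
gripper_width: 85.2
```

Call:
step_arm(rows=[[-1,[0,0,-0.002],[0,0,0]],[1,[0,0,-0.002],[0,0,0]],[1,[0,0,-0.002],[0,0,0]],[1,[0,0,-0.002],[0,0,0]]])

```text
t: 4.95
tool_pos: [433.7, -29.5, -21.4]
ee_rot: [-3.142, -0.0, -0.274]
contact_force: [0.6, 0.4, 0.0]
gripper_width: 43.9
```

```bash
python3 - <<'E'
from h import *
a=shot('wrist','w4');b=shot('scene','s4');s=ctrl.get_state();print(s['tool_pos'],s['contact_force'],s['gripper_width'])
p=np.hstack([a['img'][100:400,120:520],cv2.resize(b['img'][180:330,270:470],(400,300),interpolation=cv2.INTER_CUBIC)])
cv2.imwrite('pics/p4.png',cv2.cvtColor(p,cv2.COLOR_RGB2BGR))
E
```

```text
[433.87120007 -29.49596606 -21.11441873] [-1.89221494  0.96217333 21.16040369] 27.899090780511894
```

View pics/p4.png

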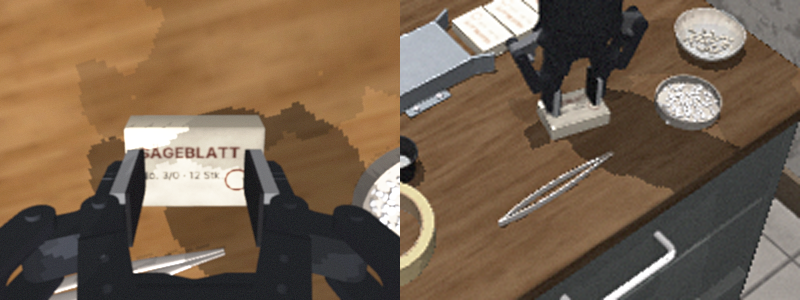

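The tips came down on the carton's top at z = 17 with 21 N. The real tips are therefore about 38 mm behind the reported TCP at this opening. I'll release at once, then go lower, checking force.

Call:
step_arm(rows=[[-1,[0,0,0.006],[0,0,0]],[-1,[0,0,0.006],[0,0,0]],[-1,[0,0,0.006],[0,0,0]],[-1,[0,0,0.006],[0,0,0]],[-1,[0,0,0.006],[0,0,0]]])

```text
t: 5.55
tool_pos: [433.3, -29.5, -15.6]
ee_rot: [3.141, 0.0, -0.274]
contact_force: [0.2, -0.7, 0.7]
gripper_width: 85.4
```

Call:
step_arm(rows=[[-1,[0,0,-0.005],[0,0,0]],[-1,[0,0,-0.01],[0,0,0]],[-1,[0,0,-0.014],[0,0,0]],[-1,[0,0,-0.017],[0,0,0]],[-1,[0,0,-0.019],[0,0,0]]])

```text
t: 6.05
tool_pos: [433.2, -29.4, -35.0]
ee_rot: [3.141, 0.001, -0.274]
contact_force: [0.1, -0.4, 0.3]
gripper_width: 85.2
```

```bash
python3 - <<'E'
from h import *
a=shot('wrist','w5');b=shot('scene','s5');s=ctrl.get_state();print(s['t'],s['tool_pos'],s['contact_force'],s['gripper_width'])
p=np.hstack([a['img'][100:400,120:520],cv2.resize(b['img'][190:290,300:433],(400,300),interpolation=cv2.INTER_CUBIC)])
cv2.imwrite('pics/p5.png',cv2.cvtColor(p,cv2.COLOR_RGB2BGR))
E
```

```text
6.15 [433.20834249 -29.42816032 -34.85466035] [-0.65065201  0.58825946 -0.95349814] 85.67812692047657
```

View pics/p5.png

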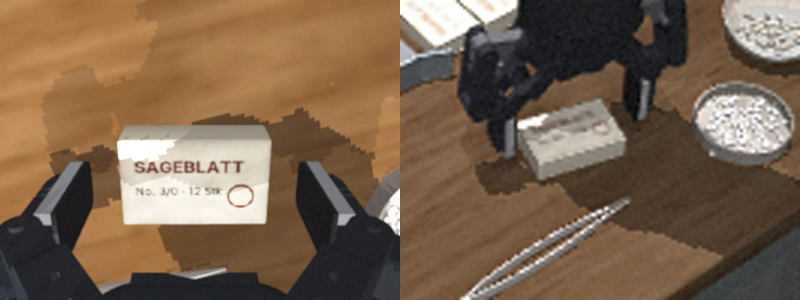

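The carton is between the open jaws, undisturbed, with the tips still clear of the table. I'll go 3 mm lower and close.

Call:
step_arm(force=25, rows=[[-1,[0,0,-0.003],[0,0,0]],[1,[0,0,-0.003],[0,0,0]],[1,[0,0,-0.003],[0,0,0]],[1,[0,0,-0.003],[0,0,0]],[1,[0,0,-0.003],[0,0,0]]])

```text
t: 6.65
tool_pos: [433.5, -29.4, -37.4]
ee_rot: [-3.142, -0.0, -0.274]
contact_force: [-0.8, 0.9, 0.6]
gripper_width: 60.9
```

Call:
step_arm(rows=[[1,[0,0,0.02],[0,0,0]],[1,[0,0,0.05],[0,0,0.1]],[1,[0.01,-0.02,0.075],[0,0,0.24]],[1,[0.03,-0.04,0.075],[0,0,0.38]],[1,[0.05,-0.06,0.075],[0,0,0.52]]])

```text
t: 7.15
tool_pos: [484.5, -90.6, 38.7]
ee_rot: [3.14, -0.002, 0.252]
contact_force: [0.8, 1.0, -0.3]
gripper_width: 61.2
```

Call:
step_arm(rows=[[1,[0.02,-0.013,0],[0,0,0.14]],[1,[0.04,-0.026,0],[0,0,0.28]],[1,[0.06,-0.04,0],[0,0,0.42]],[1,[0.08,-0.054,0],[0,0,0.56]],[1,[0.0985,-0.0655,0],[0,0,0.7]]])

```text
t: 7.65
tool_pos: [582.5, -156.2, 37.2]
ee_rot: [-3.141, 0.0, 0.95]
contact_force: [-0.2, 0.1, -1.1]
gripper_width: 61.3
```

Call:
step_arm(rows=[[1,[0,0,0],[0,0,0.14]],[1,[0,0,0],[0,0,0.28]],[1,[0,0,0],[0,0,0.42]],[1,[0,0,0],[0,0,0.56]],[1,[0,0,0],[0,0,0.634]]])

```text
t: 8.15
tool_pos: [581.5, -155.2, 37.0]
ee_rot: [-3.141, -0.0, 1.584]
contact_force: [1.4, -0.3, -0.6]
gripper_width: 61.3
```

Call:
step_arm(rows=[[1,[0,0,-0.02],[0,0,0]],[1,[0,0,-0.03],[0,0,0]],[1,[0,0,-0.035],[0,0,0]],[1,[0,0,-0.035],[0,0,0]]])

```text
t: 8.55
tool_pos: [581.3, -154.8, 1.7]
ee_rot: [-3.14, -0.0, 1.58]
contact_force: [0.1, 0.2, -1.2]
gripper_width: 61.0
```

```bash
python3 - <<'E'
from h import *
a=shot('wrist','w6');t=shot('top','t6');s=ctrl.get_state();print(s['t'],s['tool_pos'],s['ee_rot'],s['qpos'],s['contact_force'],s['gripper_width'])
cv2.imwrite('pics/p6.png',cv2.cvtColor(cv2.resize(a['img'][20:400,100:540],(692,598),interpolation=cv2.INTER_CUBIC),cv2.COLOR_RGB2BGR))
E
```

```text
8.65 [ 582.28608361 -154.82365806    2.81130655] [3.14113613e+00 5.41996707e-05 1.57988174e+00] [ 0.71815707  0.77504997 -0.70720523  1.80286294  0.6710774   0.81991396
 -0.31715951] [ 0.32124184 -0.63592688 -0.97793382] 60.95061532528605
```

View pics/p6.png

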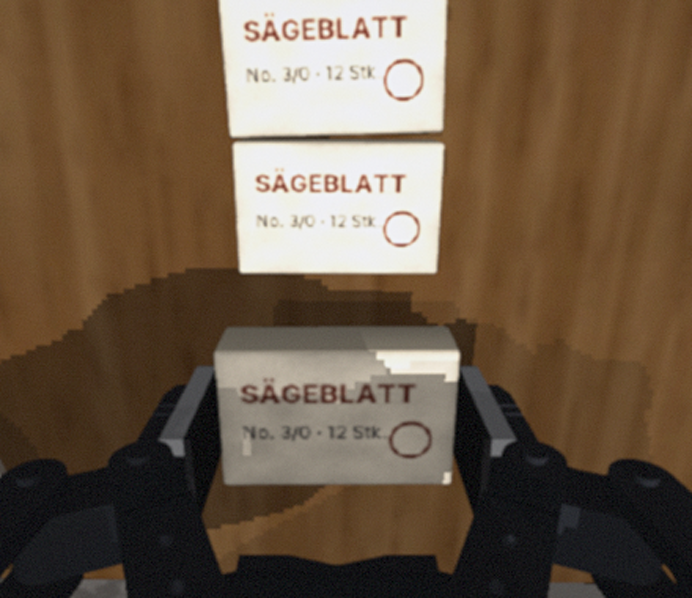

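The carton is held level and square, about 40 mm up, with its top-face corners at (215,350), (460,350), (455,485) and (225,485). Row carton 3 is ahead of it at (233,142) to (436,273).

```bash
python3 - <<'E'
from h import *
a=dict(np.load('pics/w6.npz'))
def f(n,p,z): w=ray(a,np.array(p,float)/1.573+[100,20],z)[:,:2];print(n,w.round(1).tolist(),w.mean(0).round(1))
f('c4',[(215,350),(460,350),(455,485),(225,485)],57.2)
f('c4bot',[(225,328),(455,328)],40.2)
f('c3',[(233,142),(443,142),(436,273),(240,273)],17)
f('c2',[(230,136),(442,130)],17)
E
```

```text
c4 [[552.4, -136.4], [612.3, -135.9], [614.0, -175.1], [552.8, -175.7]] [ 582.9 -155.8]
c4bot [[551.5, -137.7], [614.7, -137.2]] [ 583.1 -137.5]
c3 [[551.9, -89.6], [612.4, -89.0], [612.9, -128.5], [552.2, -129.0]] [ 582.3 -109. ]
c2 [[551.1, -87.9], [611.9, -85.7]] [581.5 -86.8]
```

Call:
step_arm(rows=[[1,[-0.0005,0.006,-0.012],[0,0,0]],[1,[-0.0005,0.006,-0.024],[0,0,0]],[1,[-0.0005,0.006,-0.034],[0,0,0]],[1,[-0.0005,0.006,-0.038],[0,0,0]],[1,[-0.0005,0.006,-0.0395],[0,0,0]]])

```text
t: 9.15
tool_pos: [580.7, -148.9, -37.4]
ee_rot: [-3.139, 0.0, 1.58]
contact_force: [-4.8, 1.0, 12.4]
gripper_width: 61.0
```

Call:
step_arm(rows=[[1,[0,0,0],[0,0,0]],[1,[0,0,0],[0,0,0]]])

```text
t: 9.35
tool_pos: [581.7, -149.0, -37.1]
ee_rot: [3.141, -0.0, 1.58]
contact_force: [0.9, -0.1, -1.2]
gripper_width: 61.3
```

Call:
step_arm(rows=[[-1,[0,0,0],[0,0,0]],[-1,[0,0,0],[0,0,0]],[-1,[0,0,0],[0,0,0]],[-1,[0,0,0],[0,0,0]]])

```text
t: 9.75
tool_pos: [581.6, -149.0, -36.9]
ee_rot: [3.141, 0.0, 1.58]
contact_force: [0.4, -0.7, -0.7]
gripper_width: 85.2
```

Call:
step_arm(rows=[[-1,[0,0,0.02],[0,0,0]],[-1,[0,0,0.04],[0,0,0]],[-1,[0,0,0.07],[0,0,0]],[-1,[0,-0.02,0.1],[0,0,0]],[-1,[0,-0.045,0.12],[0,0,0]]])

```text
t: 10.25
tool_pos: [583.0, -192.7, 87.1]
ee_rot: [3.138, 0.0, 1.583]
contact_force: [0.8, -0.3, -0.3]
gripper_width: 85.6
```

```bash
python3 - <<'E'
from h import *
a=shot('wrist','w7');s=ctrl.get_state();print(s['t'],s['tool_pos'],s['ee_rot'],s['contact_force'],s['gripper_width'])
cv2.imwrite('pics/p7.png',cv2.cvtColor(cv2.resize(a['img'][0:330,120:520],None,fx=1.8,fy=1.8,interpolation=cv2.INTER_CUBIC),cv2.COLOR_RGB2BGR))
E
```

```text
10.3 [ 584.23059292 -200.34472797   89.36126185] [3.13461624 0.00590961 1.57562698] [ 1.81586073 -4.50701287  2.00039304] 85.34362194053465
```

View pics/p7.png

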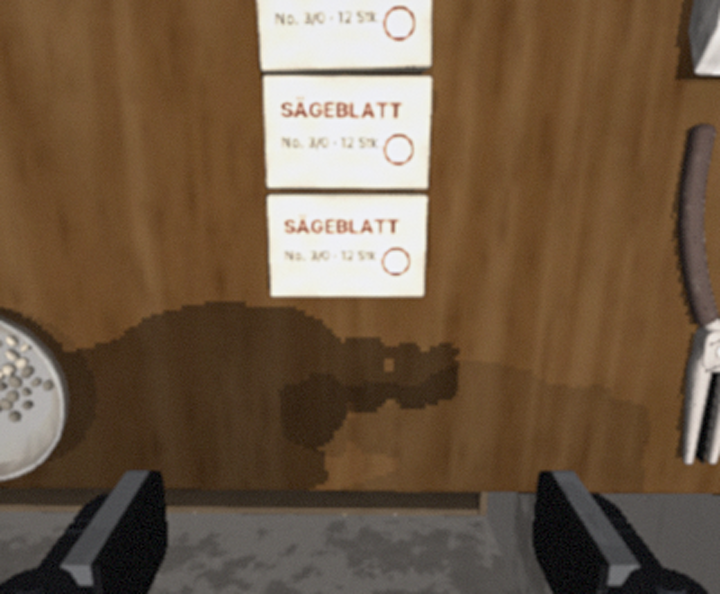

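Carton 4 is set down square at pic (268–427, 195–296), in line with a gap of about 2 mm. I'll get the numbers for the pusher pose.

```bash
python3 - <<'E'
from h import *
a=dict(np.load('pics/w7.npz'))
def f(n,p,z): w=ray(a,np.array(p,float)/1.8+[120,0],z)[:,:2];print(n,w.round(1).tolist(),w.mean(0).round(1))
f('c4',[(267,195),(428,195),(425,297),(271,297)],17)
f('c3',[(263,76),(432,74),(429,187),(267,189)],17)
f('edge',[(200,490)],0);f('pliers',[(685,440),(690,200)],11);f('dish',[(67,390)],22)
s=ctrl.get_state();print(s['t'],s['tool_pos'])
E
```

```text
c4 [[552.2, -131.9], [613.7, -131.2], [614.5, -171.0], [552.8, -171.7]] [ 583.3 -151.4]
c3 [[551.9, -90.1], [613.1, -88.6], [614.0, -128.2], [552.3, -129.7]] [ 582.8 -109.2]
edge [[515.0, -268.8]] [ 515.  -268.8]
pliers [[733.7, -235.5], [717.8, -132.2]] [ 725.7 -183.9]
dish [[468.7, -210.5]] [ 468.7 -210.5]
10.3 [ 584.23059292 -200.34472797   89.36126185]
```

Call:
step_arm(rows=[[0.3,[0,-0.004,0],[0,0,0]],[0.3,[0,-0.008,0],[0,0,0]],[0.3,[0,-0.008,0],[0,0,0]],[0.3,[0,-0.008,0],[0,0,0]],[0.3,[0,-0.008,0],[0,0,0]]])

```text
t: 10.8
tool_pos: [581.2, -200.9, 82.5]
ee_rot: [-3.141, -0.001, 1.581]
contact_force: [0.6, -0.1, 0.1]
gripper_width: 29.8
```

Call:
step_arm(rows=[[0.3,[0,0,-0.035],[0,0,0]],[0.3,[0,0,-0.065],[0,0,0]],[0.3,[0,0,-0.09],[0,0,0]],[0.3,[0,0,-0.105],[0,0,0]],[0.3,[0,0,-0.112],[0,0,0]]])

```text
t: 11.3
tool_pos: [580.7, -201.2, -30.6]
ee_rot: [-3.14, -0.001, 1.58]
contact_force: [0.7, 0.3, 0.6]
gripper_width: 29.5
```

Call:
step_arm(rows=[[0.3,[0,0,-0.002],[0,0,0]],[0.3,[0,0.003,-0.004],[0,0,0]],[0.3,[0,0.006,-0.004],[0,0,0]],[0.3,[0,0.008,-0.004],[0,0,0]]])

```text
t: 11.7
tool_pos: [582.2, -193.6, -32.1]
ee_rot: [3.14, 0.0, 1.58]
contact_force: [-0.4, 1.2, 0.5]
gripper_width: 29.6
```

Call:
step_arm(rows=[[0.3,[0,0.002,0],[0,0,0]],[0.3,[0,0.004,0],[0,0,0]],[0.3,[0,0.006,0],[0,0,0]],[0.3,[0,0.008,0],[0,0,0]],[0.3,[0,0.01,0],[0,0,0]]])

```text
t: 12.2
tool_pos: [581.5, -183.9, -33.0]
ee_rot: [3.142, 0.0, 1.58]
contact_force: [0.4, -0.1, 0.4]
gripper_width: 29.7
```

Call:
step_arm(rows=[[0.3,[0,0.002,0],[0,0,0]],[0.3,[0,0.004,0],[0,0,0]],[0.3,[0,0.006,0],[0,0,0]],[0.3,[0,0.008,0],[0,0,0]],[0.3,[0,0.01,0],[0,0,0]]])

```text
t: 12.7
tool_pos: [581.4, -174.3, -33.0]
ee_rot: [-3.142, 0.001, 1.579]
contact_force: [0.4, -2.0, -0.3]
gripper_width: 29.8
```

Call:
step_arm(rows=[[0.3,[0,0.002,0],[0,0,0]],[0.3,[0,0.004,0],[0,0,0]],[0.3,[0,0.006,0],[0,0,0]],[0.3,[0,0.008,0],[0,0,0]],[0.3,[0,0.01,0],[0,0,0]]])

```text
t: 13.2
tool_pos: [581.5, -163.8, -33.0]
ee_rot: [-3.142, 0.0, 1.58]
contact_force: [0.3, -1.5, 0.1]
gripper_width: 29.9
```

```bash
python3 - <<'E'
from h import *
b=shot('top','t8');w=shot('wrist','w8');s=ctrl.get_state();print(s['t'],s['tool_pos'],s['ee_rot'],s['contact_force'])
for c,n in((b,'top'),(w,'wrist')):
    v=cv2.cvtColor(c['img'],cv2.COLOR_RGB2HSV); m=(v[...,2]>150)&(v[...,1]<70)
    uv=proj(c,[[582,-70,17]])[0].astype(int); print(n,uv); bx=proj(c,[[535,-175,17],[630,-175,17],[535,8,17],[630,8,17]]); x0,y0=np.maximum(bx.min(0),0).astype(int);x1,y1=bx.max(0).astype(int)
    rects(c,m,17,100,40000,(x0,y0,x1,y1))
E
```

```text
13.3 [ 581.49960721 -163.29836325  -33.00105359] [ 3.14153724e+00 -4.89597137e-04  1.58025308e+00] [-0.2163759  -0.70124674 -1.28304121]
top [335 199]
17 c [580.4 -72.2] size [ 62.7 159. ] ang 0.5
wrist [315  32]
```

The top view now shows one closed block 159 mm long and 62.7 mm wide, turned 0.5°, with its leading face about 7 mm before the mouth. I'll push on slowly, watching the side force.

Call:
step_arm(rows=[[0.3,[0,0.002,0],[0,0,0]],[0.3,[0,0.004,0],[0,0,0]],[0.3,[0,0.006,0],[0,0,0]],[0.3,[0,0.008,0],[0,0,0]],[0.3,[0,0.01,0],[0,0,0]]])

```text
t: 13.8
tool_pos: [581.5, -153.9, -33.0]
ee_rot: [-3.142, 0.0, 1.58]
contact_force: [-0.4, -1.7, -0.3]
gripper_width: 29.7
```

Call:
step_arm(rows=[[0.3,[0,0.002,0],[0,0,0]],[0.3,[0,0.004,0],[0,0,0]],[0.3,[0,0.006,0],[0,0,0]],[0.3,[0,0.008,0],[0,0,0]],[0.3,[0,0.01,0],[0,0,0]]])

```text
t: 14.3
tool_pos: [581.4, -143.9, -33.0]
ee_rot: [-3.142, 0.0, 1.58]
contact_force: [-0.0, -1.4, -0.8]
gripper_width: 30.2
```

Call:
step_arm(rows=[[0.3,[0,0.002,0],[0,0,0]],[0.3,[0,0.004,0],[0,0,0]],[0.3,[0,0.006,0],[0,0,0]],[0.3,[0,0.008,0],[0,0,0]],[0.3,[0,0.01,0],[0,0,0]]])

```text
t: 14.8
tool_pos: [581.5, -133.8, -33.0]
ee_rot: [-3.142, 0.0, 1.58]
contact_force: [-0.3, -2.4, 0.9]
gripper_width: 30.3
```

Call:
step_arm(rows=[[0.3,[0,0.002,0],[0,0,0]],[0.3,[0,0.004,0],[0,0,0]],[0.3,[0,0.006,0],[0,0,0]],[0.3,[0,0.008,0],[0,0,0]],[0.3,[0,0.01,0],[0,0,0]]])

```text
t: 15.3
tool_pos: [581.5, -123.8, -33.0]
ee_rot: [3.142, 0.0, 1.58]
contact_force: [0.7, -1.5, 0.3]
gripper_width: 29.9
```

Call:
step_arm(rows=[[0.3,[0,0.002,0],[0,0,0]],[0.3,[0,0.004,0],[0,0,0]],[0.3,[0,0.006,0],[0,0,0]],[0.3,[0,0.008,0],[0,0,0]],[0.3,[0,0.01,0],[0,0,0]]])

```text
t: 15.8
tool_pos: [581.5, -113.8, -33.0]
ee_rot: [3.141, -0.0, 1.58]
contact_force: [0.2, -1.5, 0.4]
gripper_width: 29.6
```

Call:
step_arm(rows=[[0.3,[0,0.001,0],[0,0,0]],[0.3,[0,0.002,0],[0,0,0]],[0.3,[0,0.003,0],[0,0,0]],[0.3,[0,0.004,0],[0,0,0]],[0.3,[0,0.005,0],[0,0,0]]])

```text
t: 16.3
tool_pos: [581.5, -109.0, -33.0]
ee_rot: [-3.142, 0.0, 1.58]
contact_force: [-0.1, -2.3, 0.0]
gripper_width: 30.1
```

Call:
step_arm(rows=[[0.3,[0,0.001,0],[0,0,0]],[0.3,[0,0.002,0],[0,0,0]],[0.3,[0,0.002,0],[0,0,0]]])

```text
t: 16.6
tool_pos: [581.5, -106.6, -33.0]
ee_rot: [3.142, -0.0, 1.58]
contact_force: [0.6, -1.2, 0.2]
gripper_width: 30.0
```

Call:
step_arm(rows=[[0.3,[0,0.001,0],[0,0,0]],[0.3,[0,0.002,0],[0,0,0]],[0.3,[0,0.002,0],[0,0,0]]])

```text
t: 16.9
tool_pos: [581.4, -104.7, -33.0]
ee_rot: [-3.142, -0.0, 1.58]
contact_force: [-0.5, -1.3, 0.0]
gripper_width: 30.0
```

Call:
step_arm(rows=[[0.3,[0,0.001,0],[0,0,0]],[0.3,[0,0.002,0],[0,0,0]],[0.3,[0,0.002,0],[0,0,0]]])

```text
t: 17.2
tool_pos: [581.4, -102.7, -33.0]
ee_rot: [-3.142, -0.0, 1.58]
contact_force: [0.5, -1.7, 0.1]
gripper_width: 29.5
```

Call:
step_arm(rows=[[0.3,[0,0.001,0],[0,0,0]],[0.3,[0,0.002,0],[0,0,0]],[0.3,[0,0.002,0],[0,0,0]]])

```text
t: 17.5
tool_pos: [581.5, -101.7, -33.0]
ee_rot: [-3.142, 0.001, 1.579]
contact_force: [-0.4, -4.1, 1.5]
gripper_width: 30.0
```

Stop contact. Now small increments.

Call:
step_arm(rows=[[0.3,[0,0.0005,0],[0,0,0]],[0.3,[0,0.0005,0],[0,0,0]]])

```text
t: 17.7
tool_pos: [581.5, -101.5, -33.0]
ee_rot: [-3.142, 0.001, 1.579]
contact_force: [-0.2, -5.4, 1.1]
gripper_width: 29.8
```

Call:
step_arm(rows=[[0.3,[0,0.0005,0],[0,0,0]],[0.3,[0,0.0007,0],[0,0,0]],[0.3,[0,0.0007,0],[0,0,0]]])

```text
t: 18.0
tool_pos: [581.4, -101.4, -33.0]
ee_rot: [-3.141, 0.002, 1.579]
contact_force: [-0.8, -6.3, 0.6]
gripper_width: 30.0
```

Call:
step_arm(rows=[[0.3,[0,0.0006,0],[0,0,0]],[0.3,[0,0.0008,0],[0,0,0]],[0.3,[0,0.0008,0],[0,0,0]]])

```text
t: 18.3
tool_pos: [581.5, -101.2, -33.0]
ee_rot: [-3.141, 0.003, 1.578]
contact_force: [-0.7, -7.8, 0.4]
gripper_width: 30.2
```

Call:
step_arm(rows=[[0.3,[0,0.0004,0],[0,0,0]],[0.3,[0,0.0004,0],[0,0,0]],[0.3,[0,0.0004,0],[0,0,0]],[0.3,[0,0.0004,0],[0,0,0]],[0.3,[0,0.0004,0],[0,0,0]]])

```text
t: 18.8
tool_pos: [581.4, -101.1, -33.0]
ee_rot: [-3.141, 0.003, 1.578]
contact_force: [-0.9, -7.3, 0.7]
gripper_width: 29.8
```

Call:
step_arm(rows=[[0.3,[0,0,0],[0,0,0]],[0.3,[0,0,0],[0,0,0]],[0.3,[0,0,0],[0,0,0]],[0.3,[0,0,0],[0,0,0]],[0.3,[0,0,0],[0,0,0]]])

```text
t: 19.3
tool_pos: [581.4, -101.1, -33.0]
ee_rot: [-3.141, 0.003, 1.578]
contact_force: [0.1, -7.0, 1.1]
gripper_width: 29.6
```

```bash
python3 - <<'E'
from h import *
f=[]
for i in range(4):
    b=shot('top','t9');s=ctrl.get_state();f.append(s['contact_force'].round(1))
print(f,s['t'],s['tool_pos'])
c=b;v=cv2.cvtColor(c['img'],cv2.COLOR_RGB2HSV);
for lo in(170,195,215):
    m=(v[...,2]>lo)&(v[...,1]<60); bx=proj(c,[[530,-110,17],[635,-110,17],[530,12,17],[635,12,17]]);x0,y0=bx.min(0).astype(int);x1,y1=bx.max(0).astype(int)
    rects(c,m,17,100,40000,(x0,y0,x1,y1))
im=c['img'][y0-20:y1+20,x0-50:x1+20]
cv2.imwrite('pics/p9.png',cv2.cvtColor(cv2.resize(im,None,fx=5,fy=5,interpolation=cv2.INTER_CUBIC),cv2.COLOR_RGB2BGR))
E
```

```text
[array([-0.2, -7.9,  1.8]), array([ 0.4, -7.1,  0.9]), array([-0.2, -7.7,  1.2]), array([-0.5, -6.8,  1.5])] 19.5 [ 581.42580502 -101.12748645  -32.97525803]
17 c [587.1 -37.6] size [ 76.7 103.9] ang 0.5
17 c [580.1 -36.6] size [ 62.7 101.6] ang 0.5
17 c [580.3 -36.6] size [ 62.8 101.2] ang 0.9
```

Call:
step_arm(rows=[[0.3,[0,0.0005,0],[0,0,0]],[0.3,[0,0.0005,0],[0,0,0]],[0.3,[0,0.0005,0],[0,0,0]],[0.3,[0,0.0005,0],[0,0,0]],[0.3,[0,0.0005,0],[0,0,0]]])

```text
t: 20.0
tool_pos: [581.4, -101.0, -33.0]
ee_rot: [-3.141, 0.003, 1.578]
contact_force: [0.6, -7.8, 0.5]
gripper_width: 30.1
```

Call:
step_arm(rows=[[0.3,[0,0,0],[0,0,0]],[0.3,[0,0,0],[0,0,0]],[0.3,[0,0,0],[0,0,0]],[0.3,[0,0,0],[0,0,0]],[0.3,[0,0,0],[0,0,0]]])

```text
t: 20.5
tool_pos: [581.4, -101.0, -33.0]
ee_rot: [-3.141, 0.003, 1.578]
contact_force: [-0.3, -7.7, 1.7]
gripper_width: 29.7
```

Call:
step_arm(rows=[[0.3,[0,0,0],[0,0,0]],[0.3,[0,0,0],[0,0,0]],[0.3,[0,0,0],[0,0,0]],[0.3,[0,0,0],[0,0,0]],[0.3,[0,0,0],[0,0,0]]])

```text
t: 21.0
tool_pos: [581.4, -101.0, -33.0]
ee_rot: [-3.141, 0.003, 1.578]
contact_force: [0.0, -8.2, 1.4]
gripper_width: 29.6
```

Held steady at about 8 N for over a second. Now I'll ease off slowly and withdraw.

Call:
step_arm(rows=[[0.3,[0,-0.0006,0],[0,0,0]],[0.3,[0,-0.0012,0],[0,0,0]],[0.3,[0,-0.0018,0],[0,0,0]],[0.3,[0,-0.0024,0],[0,0,0]],[0.3,[0,-0.003,0],[0,0,0]]])

```text
t: 21.5
tool_pos: [581.5, -101.2, -33.0]
ee_rot: [3.142, 0.0, 1.58]
contact_force: [-0.6, -3.9, -0.4]
gripper_width: 29.9
```

Call:
step_arm(rows=[[0.3,[0,-0.001,0],[0,0,0]],[0.3,[0,-0.003,0],[0,0,0]],[0.3,[0,-0.008,0],[0,0,0]],[0.3,[0,-0.016,0],[0,0,0]],[0.3,[0,-0.026,0],[0,0,0]]])

```text
t: 22.0
tool_pos: [581.6, -127.0, -33.0]
ee_rot: [3.141, -0.001, 1.58]
contact_force: [0.1, 0.2, -0.2]
gripper_width: 30.1
```

Call:
step_arm(rows=[[0.3,[0,-0.02,0.02],[0,0,0]],[0.3,[0,-0.03,0.05],[0,0,0]],[0.3,[0,-0.04,0.08],[0,0,0]],[0.3,[0,-0.05,0.1],[0,0,0]],[0.3,[0,-0.05,0.1],[0,0,0]]])

```text
t: 22.5
tool_pos: [583.4, -180.2, 69.9]
ee_rot: [3.136, 0.003, 1.576]
contact_force: [0.0, -0.6, -0.5]
gripper_width: 29.8
```

```bash
python3 - <<'E'
from h import *
w=shot('wrist','w10');t=shot('top','t10');s=ctrl.get_state();print(s['t'],s['tool_pos'],s['contact_force'])
c=t;v=cv2.cvtColor(c['img'],cv2.COLOR_RGB2HSV);bx=proj(c,[[530,-140,17],[635,-140,17],[530,12,17],[635,12,17]]);x0,y0=bx.min(0).astype(int);x1,y1=bx.max(0).astype(int)
rects(c,(v[...,2]>200)&(v[...,1]<60),17,100,40000,(x0,y0,x1,y1))
a=cv2.resize(w['img'][0:250,180:460],(448,400),interpolation=cv2.INTER_CUBIC);b=cv2.resize(t['img'][140:300,240:380],(350,400),interpolation=cv2.INTER_CUBIC)
cv2.imwrite('pics/p10.png',cv2.cvtColor(np.hstack([a,b]),cv2.COLOR_RGB2BGR))
E
```

```text
22.6 [ 581.15715802 -177.9080232    66.86567754] [-0.88054451  0.40209486 -0.46626013]
17 c [580.1 -37.8] size [ 62.7 104.2] ang 0.5
```

View pics/p10.png

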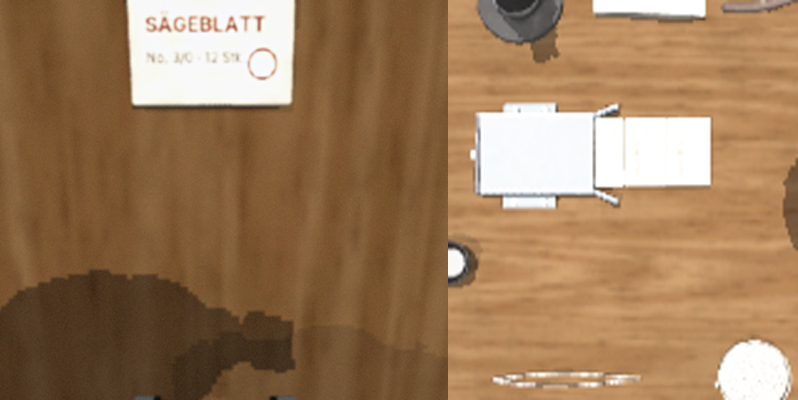

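The last picture shows one straight closed block in the rack, with its tail at about y = −90, the fingers clear and the other things where they were. Handing in.

Call:
step_arm(rows=[[0.3,[0,0,0],[0,0,0]],[0.3,[0,0,0],[0,0,0]],[0.3,[0,0,0],[0,0,0]]])

```text
t: 22.9
tool_pos: [581.0, -176.4, 66.1]
ee_rot: [-3.14, -0.001, 1.581]
contact_force: [-0.2, 1.3, 0.0]
gripper_width: 30.2
```

```bash
python3 -c "
from rig import ctrl
print(ctrl.close_job())"
```

```text
the job is handed in; nothing more can be done
None
```

I set the odd carton down square behind the row, about 2 mm off it, and let go. I then pushed all four as one block onto the sprung stop and held about 7–8 N for roughly 2.5 s. The highest push I read was 8.2 N. I eased off slowly, withdrew, and handed in at 22.9 s. The hand-in reports no verdict.

**Last checks:** the top view showed one closed block, 62.7 mm wide and turned 0.5°. That matches the rack's own angle to within measurement. The fingers were clear, and the things in the last picture looked undisturbed; the dish and most of the pliers were outside that view.

**What went wrong or disagreed:**
- **Missed grasps:** the first two grasps missed because the real fingertips sit about 38 mm behind the reported TCP. On the second, the tips briefly pressed on top of the loose carton with about 21 N. The pictures showed no shift or damage.
- **Camera offset:** the top and wrist cameras differ by about 2.5 mm in x. The row appears to sit 2 mm or a little more to the +x side of the rack's centre line, but it went in without jamming.
- **Stop contact:** I judged this from the force rise and the depth, about 55 mm in, because the stop is out of sight. When I eased off, the force fell gradually as the spring should make it.

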